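# Shut and snap-latch the tin carrying case

## Task

Shut the tin carrying case for the night: lower its lid without slamming it, then fold the brass hasp forward over the front deck and press it down just until its end snaps under the spring clip and stays there when you let go. The deck is thin dented tin, so feel for the snap and do not lean on the hasp beyond it, and leave the other things on the table where they stand.

Things in the scene. Friction and masses are not known exactly. Their poses are not given: they have to be found in the camera images.
- case: Plain tin carrying case, 220 deep (its x) by 260 wide (its y) by 112 high when shut; it does not shift. Origin: centre of its underside; x to its back, z up. The front of its top (x -108 to -22 mm) is a fixed deck of thin tin inside a rolled rim; behind it lies the lid, 264 wide, 127 from front edge to hinge, its top face at z 112 when shut. A wire handle stands out 15 mm on each end
- hinge_line (a point): Point of the case on the lid's hinge axis, midway along it (x 110, z 108 mm of the case; the axis runs along its y); axes as the case. The shut lid's top face is 4 mm above it, its front edge 127 mm before it (-x)
- lid (a joint): Lid angle, rad: 0 shut, grows as its front edge rises and swings back; a stiff hinge keeps it where it is left. Pushed down near its front edge, beside the hasp, it takes about 2 to 6 N until shut, where it stops hard
- hasp_pivot (a point): Point of the case where the middle of the hasp's pivot axis (along y) lies when the lid is shut (x -20, z 108 mm of the case); the pivot is on the lid's front edge. Axes as the case. The deck is nominally 10.5 mm below it but dented: its middle, with the clip on it, is bulged or sunk by up to 7.5 mm, which is not measured
- hasp (a joint): Hasp angle from the lid's plane, rad: 0 reaching forward level with the lid, 1.57 square to it (upright when the lid is shut). Flat brass strap 28 wide, 3 thick, 68 long from pivot to rolled end, round dimple to press on 44 mm from the pivot. It stays where it is left and folds with under 1 N. Snapped it reads between -0.13 and 0.105, by the dent; resting on the clip, unsnapped, 0.12 or more
- clip_foot (a point): Nominal point (dent not counted) on the deck at the foot of the brass spring clip, 74 mm before the hasp's pivot; axes as the case. The clip is 20 wide, 32 high: a sloping lead-in above a nose that faces the lid. Pressed at the dimple, the hasp resists from 0.16 to 0.25 rad above its snapped angle, up to a peak of 6 to 12 N; then it drops about 4 mm onto a hard stop. Over 15 N bends the deck
- figurine: finished clay bride-and-groom figurine, 106 high, base 50 by 85, origin under its centre; leave alone
- armadillo: terracotta armadillo, 150 long, 70 high, origin under its centre; leave alone
- bell: brass hand bell with wooden handle, mouth down, 60 across, 106 high, origin under its centre; leave alone
- brush_rest: carved walnut brush rest, 45 by 150 by 33 high, with a brush across it, origin under its centre; leave alone
- brush_pot: clay pot with brushes, 74 across, 166 high, origin under its centre; leave alone
- varnish: varnish jar, 52 across, 75 high, origin under its centre; leave alone
- saucer: shallow glazed bowl, 90 across, 22 high, origin under its centre; leave alone

How it is judged:
On the way:
1. the lid is shut while the hasp is still up (value of joint lid below 0.04 rad and value of joint hasp above 0.5 rad), for 0.2 s.
At the end, for the whole second after the job is handed in: lid shut (within 0.03 rad) and the hasp's end snapped under the clip's nose (hasp below 0.113 rad, which it cannot keep by itself unless snapped), both staying so with the robot clear (value of joint hasp below 0.113 rad and value of joint lid below 0.03 rad); the robot touches nothing.
It fails at once if the robot presses the hasp with more than 15 N (contact force between any of the fingers, the arm and hasp above 15 N).
It fails at once if the lid is slammed (faster than 2 rad/s) (velocity of joint lid below -2 rad/s).
It fails at once if another thing on the table is moved more than 20 mm (distance of any of figurine, armadillo, bell, brush_rest, brush_pot, varnish, saucer from where it was at the start of the episode above 0.02 m).
It also fails if it takes over 54 s, if anything falls off the work surface, if the arm or the gripper's body presses on something with over 40 N, if the wrist force passes 120 N, or if a joint passes its speed limit or range.

## Robot

A 7-joint arm with a two-finger parallel gripper is mounted at the origin on the work surface. World frame = base frame: x ahead of the robot, y to its left, z up, the work surface at z = 0. Lengths are in m, angles in rad, forces in N, time in s.
With the tool pointing down it reaches from about 0.35 to 0.9 m from the base axis. Payload 8.1 kg.
Tool frame: the origin (TCP) lies at the very end of the fingers, on their centre line; the grasp point (between the pads) lies 19 mm behind it; z points along the fingers, y is the line along which they close (so a half turn about z gives the same grasp; the last joint's range is limited). The gripper opens to 92 mm and grips with 3 to 60 N. Pads are 19 mm wide; open, the fingers measure 130 mm over their backs; the gripper's body (75 mm by 190 mm) begins 47 mm behind the grasp point.
Start: joints at [1.231, 0.434, 0.025, 1.573, -0.012, 1.134, -0.075], TCP at [0.147, -0.608, 0.227] pointing down, gripper open.
Joint ranges: [-2.62, 2.62], [-0.44, 2.09], [-1.27, 1.32], [0.08, 2.57], [-1.32, 4.46], [0.12, 2], [-2.74, 2.74]. Speed limits (rad/s): [2.22, 2.22, 3.01, 3.01, 3.14, 3.14, 3.14].

## Interface

Orientations are given as a rotation vector (axis times angle).
In Python, from cell import arm gives the robot as it stands.
- The arm moves only by the tool drive_tool, never from a script. Its argument "targets" is a list of rows, each a list of 7 numbers: the turn, a rotation vector about the world's x, y, z in units of 5 degrees (1.0 is 5 degrees), then the shift along the world's x, y, z in units of 40 mm (1.0 is 40 mm), then the opening, from 0 (shut) to 1 (fully open). In form: [[wx, wy, wz, dx, dy, dz, fingers], ...]. A call has 1 to 5 rows; each row is the pose to reach, as a shift and turn from the pose commanded when the call began; what a row does not reach only later rows make up. A row lasts 1/10 s, in which the tool goes at most 50 mm and 8.59 degrees, less where a joint would pass 70% of its speed; a pose out of reach is approached as far as the arm can. A call with a gripper value outside its range is refused whole. The fingers move at their own pace and stop on an object; "force" is the grip in N (left out, the last holds). Time passes only in rows, so rows that repeat a pose let the fingers close. It gives the time, the measured TCP pose, the force, the opening and the grip force at its end, in the units of the state.
- arm.observe(): the state, without advancing time (a new reading comes with each control period).
- arm.get_image(name): name is "scene" or "side" or "wrist"; returns a dict with "pixels" (400x640x3 uint8, red, green, blue), "intrinsics" (3x3 intrinsics, pixels), "k1" (the pictures are not rectified: a ray, as slopes to the right and down, at radius r is drawn at 1 + k1 r^2 times it, then the intrinsics apply), "rvec" (rotation vector, rad) and "tvec" (3), from world to camera coordinates, as OpenCV has them; the wrist camera has in their place "mount" (4x4, takes a point from camera to tool coordinates, whose origin is the TCP and whose axes are the flange's). Camera axes: x right, y down, z forward; pixel columns grow to the right and rows downward; lengths in m; the calibration is good to about 2 mm. A picture is of the moment at which its call begins: read the wrist's pose just before it. There is no depth.
- arm.sign_off(): hands the job in; it is judged then, once.
The state is a dict: "clock": time; "joints": joint angles; "dq": joint speeds; "joint_efforts": joint torques, N m; "position": TCP position; "ee_rot": TCP orientation; "force": force on the tool from outside, world axes, zero at the start; "ft_torque": the same for the moment, N m; "width": opening from 0.0 (shut) to 1.0 (fully open); "gripper_force": force on a finger pad.
Only numpy, scipy, OpenCV 4.12 (cv2) and the standard library are available. Lean on these libraries where they do the work, as an engineer would, in place of code of your own. Each camera call takes 0.05 s, during which the arm holds its last target. There are 200 camera calls.

## Working session

There is one attempt and no reset: what is moved stays moved. The work goes in short steps, Python scripts to look and compute and a tool call to move; the robot and the scene stay as the last step left them, time stands still between calls to the robot, and variables do not carry over. Pictures are saved under pics/ and viewed, at most 10 in all, crops included, and the job is handed in when it is done.

Besides the shell and the picture viewer there is one more tool, called after ">>>" in YAML: its name, and indented under it one key for each argument. drive_tool: Moves the arm, as the interface text tells. Its arguments: {"type":"object","properties":{"targets":{"type":"array"},"force":{"type":"number"}},"required":["targets"]}

```bash
mkdir -p pics; ls; cat > h.py <<'E'
import numpy as np, cv2
from cell import arm
def cam(im):
    K=np.array(im["intrinsics"]);R=cv2.Rodrigues(np.array(im["rvec"],float))[0];t=np.array(im["tvec"],float);return K,R,t,np.array([im["k1"],0,0,0,0.])
def ray(im,uv):
    K,R,t,D=cam(im); p=cv2.undistortPoints(np.array([[uv]],float),K,D)[0,0]
    return -R.T@t, R.T@np.array([p[0],p[1],1.])
def onz(im,uv,z):
    c,d=ray(im,uv); return c+d*(z-c[2])/d[2]
def tri(a,ua,b,ub):
    c1,d1=ray(a,ua);c2,d2=ray(b,ub)
    s=np.linalg.lstsq(np.c_[d1,-d2],c2-c1,rcond=None)[0];p,q=c1+d1*s[0],c2+d2*s[1]
    return (p+q)/2,np.linalg.norm(p-q)
def proj(im,P):
    K,R,t,D=cam(im);return cv2.projectPoints(np.array(P,float).reshape(-1,3),cv2.Rodrigues(R)[0],t,K,D)[0][:,0]
E
python3 - <<'E'
from h import *
import pickle
o=arm.observe();print({k:np.round(v,3) for k,v in o.items()})
for n in("scene","side"):
    im=arm.get_image(n);cv2.imwrite(f"pics/{n}0.png",im["pixels"][:,:,::-1]);pickle.dump(im,open(n+"0.pkl","wb"));print(n,np.round(-cam(im)[1].T@cam(im)[2],3))
E
```

```text
pics
{'clock': np.float64(0.0), 'joints': array([ 1.231,  0.435,  0.025,  1.574, -0.012,  1.134, -0.075]), 'dq': array([ 0.   ,  0.001, -0.001, -0.002, -0.   ,  0.001,  0.002]), 'joint_efforts': array([ 1.0000e-03, -6.6785e+01,  9.8500e-01, -3.1446e+01, -6.1000e-02,
        4.3000e-02,  0.0000e+00]), 'position': array([ 0.146, -0.607,  0.226]), 'ee_rot': array([-3.118e+00, -3.710e-01,  1.000e-03]), 'force': array([ 0.189, -0.737,  0.158]), 'ft_torque': array([-0.032,  0.008,  0.015]), 'gripper_force': np.float64(0.0), 'width': np.float64(1.0)}
scene [ 1.408 -0.075  0.976]
side [-0.181 -0.989  1.271]
```

View pics/scene0.png

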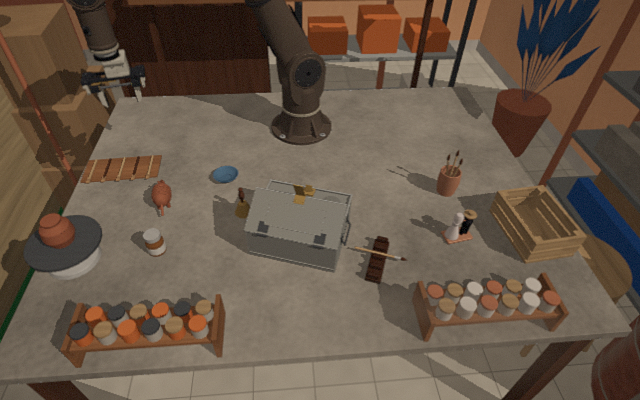

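View pics/side0.png

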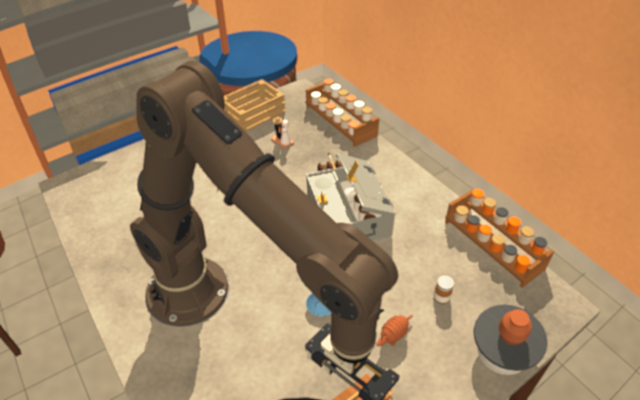

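The scene view shows the case at about (300,225), its back (hinges) towards the camera. The hasp is at (303,193), the bell at (242,205) and the brush rest at (378,258). In the side view the case is at (350,200), the clip at about (322,198) and the hasp at about (353,170). I'll enlarge both.

```bash
python3 - <<'E'
import cv2,numpy as np
a=cv2.imread("pics/scene0.png")[165:280,225:415];b=cv2.imread("pics/side0.png")[140:245,290:410]
a=cv2.resize(a,None,fx=4,fy=4,interpolation=2)[:, :760];cv2.imwrite("pics/sc1.png",a)
cv2.imwrite("pics/sd1.png",cv2.resize(b,None,fx=5,fy=5,interpolation=2))
E
```

```text
(no output)
```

View pics/sc1.png

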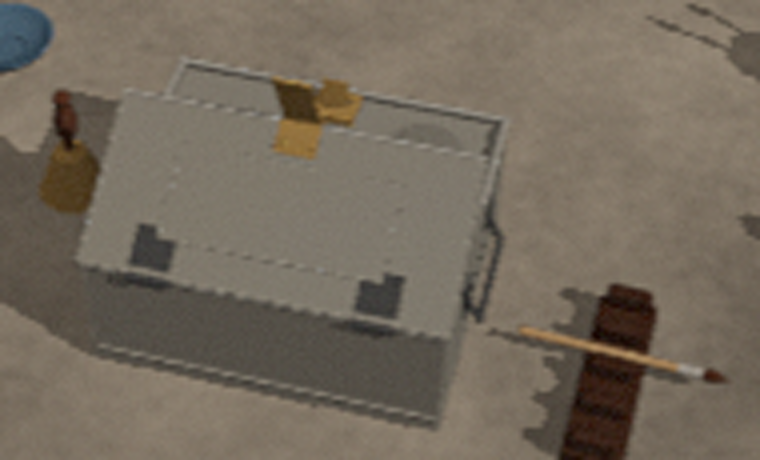

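View pics/sd1.png

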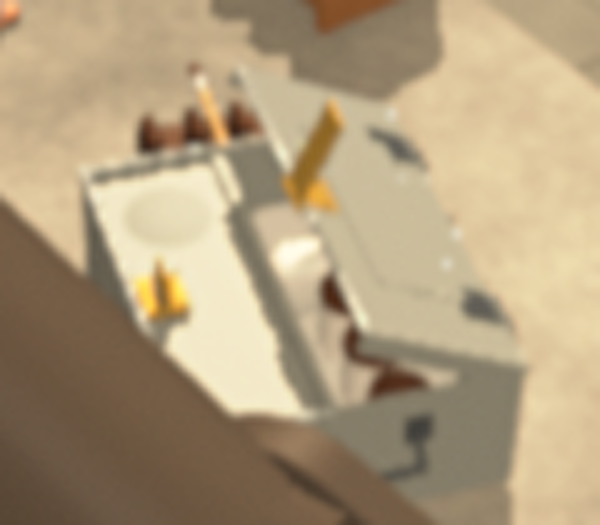

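The crops show the lid partly open. Its front corners are at (122,92) and (495,155) in the scene crop, and (360,335) and (240,70) in the side crop. The hasp stands up from the lid's front edge. The clip is at (340,105) and (162,295), and the bell is close to the -y end.

```bash
python3 - <<'E'
from h import *
import pickle
S=pickle.load(open("scene0.pkl","rb"));D=pickle.load(open("side0.pkl","rb"))
s=lambda x,y:(225+x/4-.4,165+y/4-.4); d=lambda x,y:(290+x/5-.4,140+y/5-.4)
r=lambda v:np.round(v,3)
for n,a,b in [("lidF-",(122,92),(360,335)),("lidF+",(495,155),(240,70)),("lidB-",(80,262),(522,368)),("clipfoot",(340,122),(165,318)),("clip top",(338,80),(160,262)),("hasp tip R",(312,84),(338,105)),("deck F+",(505,120),(88,172))]:
    p,e=tri(S,s(*a),D,d(*b));print(n,r(p),r(e))
for n,a in [("botB-",(95,350)),("botB+",(437,427)),]: print(n,r(onz(S,s(*a),0)))
for n,a in [("hingeB-",(80,262)),("hingeB+",(450,337)),]: print(n,r(onz(S,s(*a),.11)))
print("rimF+-",r(onz(S,s(505,120),.10)),r(onz(S,s(182,62),.10)),"bell",r(onz(S,s(68,200),0)))
E
```

```text
lidF- [ 0.538 -0.159  0.172] 0.01
lidF+ [0.626 0.091 0.174] 0.003
lidB- [ 0.643 -0.192  0.11 ] 0.007
clipfoot [ 0.498 -0.004  0.089] 0.0
clip top [ 0.498 -0.003  0.136] 0.006
hasp tip R [ 0.611 -0.032  0.234] 0.002
deck F+ [0.525 0.121 0.111] 0.005
botB- [ 0.636 -0.196 -0.   ]
botB+ [0.723 0.049 0.   ]
hingeB- [ 0.645 -0.195  0.11 ]
hingeB+ [0.729 0.052 0.11 ]
rimF+- [0.516 0.121 0.1  ] [ 0.433 -0.124  0.1  ] bell [ 0.481 -0.223  0.   ]
```

>>> drive_tool:
  targets:
    - [0,0,1.5,0.3,0.4,1.1,0]
    - [0,0,3,1,1.4,1.9,0]
    - [0,0,4.5,1.7,2.3,2,0]
    - [0,0,6,2.4,3.2,2,0]
    - [0,0,7.5,3.1,4.2,2,0]
  force: 20

```text
clock: 0.6
position: [0.2716, -0.438, 0.307]
ee_rot: [2.831, 1.361, 0.0]
force: [0.5, 0.4, 1.0]
width: 0.618
gripper_force: 0.0
```

>>> drive_tool:
  targets:
    - [0,0,1.5,0.7,1,0,0]
    - [0,0,2.9,1.4,2,0,0]
    - [0,0,3.9,2.1,2.9,0,0]
    - [0,0,3.9,2.8,3.8,0,0]
    - [0,0,3.9,3.5,4.8,0,0]

```text
clock: 1.1
position: [0.4111, -0.2463, 0.3066]
ee_rot: [2.565, 1.813, -0.001]
force: [1.9, -1.4, 1.0]
width: 0.178
gripper_force: 0.0
```

>>> drive_tool:
  targets:
    - [0,0,0,0.7,1,0,0]
    - [0,0,0,1.4,2,0,0]
    - [0,0,0,2.1,2.9,0,0]
    - [0,0,0,2.8,3.8,0,0]
    - [0,0,0,3.5,4.8,0,0]

```text
clock: 1.6
position: [0.5513, -0.0547, 0.3064]
ee_rot: [2.566, 1.813, -0.001]
force: [0.7, -1.0, -0.2]
width: 0.004
gripper_force: 0.0
```

>>> drive_tool:
  targets:
    - [0,0,0,0.7,0.9,0,0]
    - [0,0,0,1.2,1.7,0,0]
    - [0,0,0,1.4,1.9,0,0]

```text
clock: 1.9
position: [0.6073, 0.0256, 0.306]
ee_rot: [-2.557, -1.82, -0.001]
force: [0.7, 0.1, 0.7]
width: 0.001
gripper_force: 0.0
```

>>> drive_tool:
  targets:
    - [0,0,0,0,0,-1,0]
    - [0,0,0,0,0,-2,0]
    - [0,0,0,0,0,-2.8,0]
    - [0,0,0,0,0,-2.9,0]

```text
clock: 2.3
position: [0.6037, 0.0188, 0.1865]
ee_rot: [-2.562, -1.812, 0.011]
force: [-0.8, -0.7, -0.2]
width: 0.005
gripper_force: 0.0
```

```bash
python3 - <<'E'
from h import *
im=arm.get_image("scene");cv2.imwrite("pics/sc2.png",cv2.resize(im["pixels"][90:290,200:440,::-1],None,fx=3,fy=3,interpolation=2)[:600])
print(arm.observe()["position"],arm.observe()["force"])
E
```

```text
[0.60491089 0.01926488 0.18844416] [-0.02131466  0.34244456  0.48600597]
```

View pics/sc2.png

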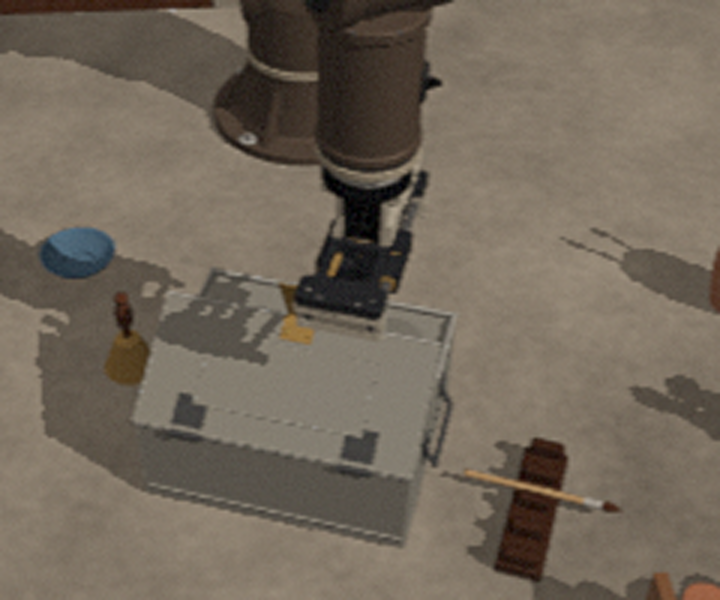

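The fingers at (355,320) are just above the lid's front edge, beside the hasp at (297,320), and clear of it. Lowering gently.

>>> drive_tool:
  targets:
    - [0,0,0,0,0,-0.2,0]
    - [0,0,0,0,0,-0.4,0]
    - [0,0,0,0,0,-0.6,0]
    - [0,0,0,0,0,-0.8,0]
    - [0,0,0,0,0,-1.0,0]

```text
clock: 2.85
position: [0.6068, 0.0206, 0.1506]
ee_rot: [2.564, 1.814, 0.001]
force: [-1.0, -0.2, 3.4]
width: 0.005
gripper_force: 1.0
```

>>> drive_tool:
  targets:
    - [0,0,0,0,0,-0.17,0]
    - [0,0,0,0,0,-0.34,0]
    - [0,0,0,0,0,-0.5,0]
    - [0,0,0,0,0,-0.65,0]
    - [0,0,0,0,0,-0.8,0]

```text
clock: 3.35
position: [0.6065, 0.0205, 0.1182]
ee_rot: [-2.564, -1.815, 0.0]
force: [-1.6, 0.5, 2.0]
width: 0.001
gripper_force: 1.0
```

>>> drive_tool:
  targets:
    - [0,0,0,0,0,-0.05,0]
    - [0,0,0,0,0,-0.1,0]

```text
clock: 3.55
position: [0.6065, 0.0204, 0.1145]
ee_rot: [-2.564, -1.815, 0.0]
force: [-0.3, 0.9, 2.2]
width: 0.004
gripper_force: 0.9
```

>>> drive_tool:
  targets:
    - [0,0,0,0,0,-0.05,0]
    - [0,0,0,0,0,-0.05,0]

```text
clock: 3.75
position: [0.6067, 0.0203, 0.1126]
ee_rot: [2.564, 1.814, 0.0]
force: [-0.8, -0.2, -0.2]
width: 0.009
gripper_force: 0.0
```

>>> drive_tool:
  targets:
    - [0,0,0,0,0,-0.03,0]
    - [0,0,0,0,0,-0.03,0]

```text
clock: 3.95
position: [0.6069, 0.0203, 0.1124]
ee_rot: [2.564, 1.814, 0.001]
force: [-3.3, -0.5, 7.1]
width: 0.008
gripper_force: 3.6
```

>>> drive_tool:
  targets:
    - [0,0,0,0,0,-0.04,0]
    - [0,0,0,0,0,-0.04,0]

```text
clock: 4.15
position: [0.6069, 0.0204, 0.1121]
ee_rot: [2.563, 1.813, 0.001]
force: [-7.9, -1.6, 20.8]
width: 0.006
gripper_force: 10.5
```

>>> drive_tool:
  targets:
    - [0,0,0,0,0,1,0]
    - [0,0,0,0,0,2,0]
    - [0,0,0,0,0,3,0]
    - [0,0,-1.7,0,-0.5,3.2,0]
    - [0,0,-3.4,-0.2,-1,3.2,0]

```text
clock: 4.65
position: [0.6005, -0.0194, 0.2405]
ee_rot: [2.806, 1.408, 0.008]
force: [0.1, 0.3, -0.8]
width: 0.005
gripper_force: 0.0
```

>>> drive_tool:
  targets:
    - [0,0,-1.7,-0.2,-0.5,0,0]
    - [0,0,-3.4,-0.3,-0.5,0,0]
    - [0,0,-5,-0.3,-0.5,0,0]
    - [0,0,-6.6,-0.3,-0.5,0,0]
    - [0,0,-8.2,-0.3,-0.5,0,0]

```text
clock: 5.15
position: [0.5867, -0.0398, 0.2381]
ee_rot: [3.123, 0.334, 0.001]
force: [0.6, -0.3, -0.2]
width: 0.003
gripper_force: 0.0
```

>>> drive_tool:
  targets:
    - [0,0,-1.7,0,0,0,0]
    - [0,0,-3.4,0,0,0,0]
    - [0,0,-5,0,0,0,0]
    - [0,0,-6.4,0,0,0,0]
    - [0,0,-6.4,0,0,0,0]

```text
clock: 5.65
position: [0.5867, -0.0396, 0.2381]
ee_rot: [3.096, -0.533, 0.001]
force: [0.4, 0.4, 0.3]
width: 0.002
gripper_force: 0.0
```

```bash
python3 - <<'E'
from h import *
import pickle
o=arm.observe();print(np.round(o["position"],4),np.round(o["ee_rot"],3),np.round(o["joints"],2))
im=arm.get_image("scene");pickle.dump(im,open("scene3.pkl","wb"))
a=cv2.resize(im["pixels"][130:280,220:400,::-1],(480,400),interpolation=2)
im=arm.get_image("side");pickle.dump(im,open("side3.pkl","wb"))
b=cv2.resize(im["pixels"][140:260,290:410,::-1],(400,400),interpolation=2)[:,:320]
im=arm.get_image("wrist");pickle.dump((im,o),open("wrist3.pkl","wb"));print(np.round(im["mount"],3))
cv2.imwrite("pics/m3.png",np.hstack([a,b]));cv2.imwrite("pics/w3.png",im["pixels"][:,:,::-1])
E
```

```text
[ 0.5867 -0.0396  0.2381] [ 3.096e+00 -5.330e-01  1.000e-03] [ 0.11  0.38 -0.18  1.64  0.07  1.13 -2.01]
[[-0.001 -0.955 -0.296  0.082]
 [ 1.    -0.001  0.001  0.   ]
 [-0.001 -0.296  0.955 -0.158]
 [ 0.     0.     0.     1.   ]]
```

View pics/m3.png

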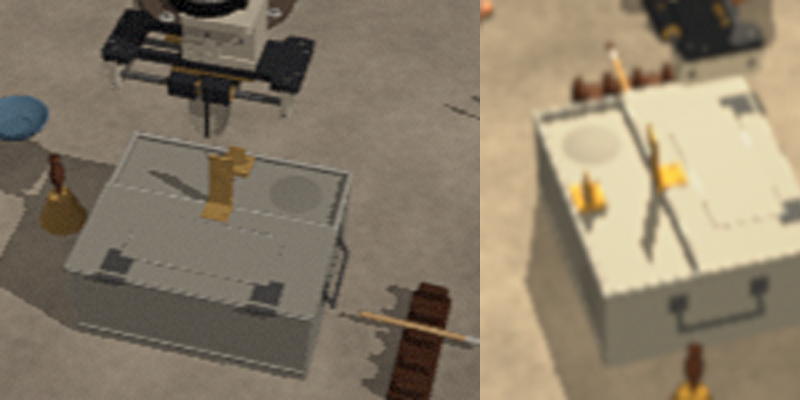

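View pics/w3.png

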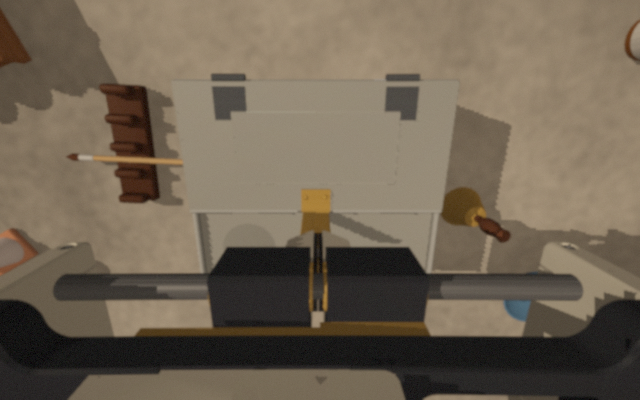

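The lid is shut and the hasp is upright: at (218,185) in the left crop and (655,160) in the right. In the wrist view the lid's front edge crosses the hasp centre at (316,211), with edge ends at about (190,211) and (445,211). The hinge-side lid corners are at (174,81) and (458,81). I'll refine the pivot from these.

```bash
python3 - <<'E'
from h import *
import pickle
im,o=pickle.load(open("wrist3.pkl","rb"))
M=np.array(im["mount"]);R=cv2.Rodrigues(np.array(o["ee_rot"]))[0];T=np.eye(4);T[:3,:3]=R;T[:3,3]=o["position"];C=T@M
Rw=C[:3,:3].T;im["rvec"]=cv2.Rodrigues(Rw)[0].ravel();im["tvec"]=-Rw@C[:3,3]
P={k:onz(im,uv,.112) for k,uv in dict(front=(316,211),fl=(190,211),fr=(445,211),bl=(174,81),br=(458,81)).items()}
for k,v in P.items():print(k,np.round(v,4))
y=P["fl"]-P["fr"];y=y/np.linalg.norm(y);x=np.array([y[1],-y[0],0])
print("yaw",np.degrees(np.arctan2(x[1],x[0])),"depth",(P["bl"]-P["fl"])@x,"width",np.linalg.norm(P["bl"]-P["br"]))
org=(P["bl"]+P["br"])/2-.11*x; print("origin from hinge",org,"pivot by front",P["front"]-.003*x)
for d in(0,.044,.074):print(d,np.round(P["front"]-(-.003+d)*x,4))
print("tool x dir",R[:,0],"z",R[:,2])
E
```

```text
front [ 0.567  -0.0311  0.112 ]
fl [0.6111 0.0927 0.112 ]
fr [ 0.5218 -0.1581  0.112 ]
bl [0.7291 0.0484 0.112 ]
br [ 0.6423 -0.1957  0.112 ]
yaw -19.601438040212663 depth 0.12598989490174806 width 0.2590962974760017
origin from hinge [ 0.58205953 -0.03677606  0.112     ] pivot by front [ 0.56413476 -0.03013159  0.112     ]
0 [ 0.5698 -0.0321  0.112 ]
0.044 [ 0.5283 -0.0174  0.112 ]
0.074 [ 0.5001 -0.0073  0.112 ]
tool x dir [ 9.42370338e-01 -3.34571244e-01  4.78962040e-04] z [ 3.73080236e-04 -3.80732733e-04 -9.99999858e-01]
```

>>> drive_tool:
  targets:
    - [0,0,0,0,0,-1,0]
    - [0,0,0,0,0,-1.8,0]
    - [0,0,0,0,0,-2.2,0]
    - [0,0,0,-0.2,0.07,-2.2,0]
    - [0,0,0,-0.35,0.13,-2.2,0]

```text
clock: 6.3
position: [0.572, -0.0341, 0.1503]
ee_rot: [-3.097, 0.528, 0.001]
force: [0.1, -0.2, 0.2]
width: 0.002
gripper_force: 0.0
```

>>> drive_tool:
  targets:
    - [0,0,0,-0.2,0.07,0,0]
    - [0,0,0,-0.4,0.14,0,0]
    - [0,0,0,-0.6,0.22,0,0]
    - [0,0,0,-0.8,0.3,0,0]
    - [0,0,0,-0.95,0.34,0,0]

```text
clock: 6.8
position: [0.5338, -0.0202, 0.1503]
ee_rot: [-3.097, 0.529, -0.0]
force: [0.6, 0.2, -0.4]
width: 0.004
gripper_force: 0.1
```

>>> drive_tool:
  targets:
    - [0,0,0,0,0,-0.15,0]
    - [0,0,0,-0.1,0.04,-0.25,0]
    - [0,0,0,-0.2,0.08,-0.3,0]
    - [0,0,0,-0.28,0.12,-0.3,0]
    - [0,0,0,-0.28,0.12,-0.3,0]

```text
clock: 7.3
position: [0.5229, -0.0157, 0.1378]
ee_rot: [3.097, -0.53, -0.001]
force: [-0.2, 0.1, 0.2]
width: 0.006
gripper_force: 0.0
```

```bash
python3 - <<'E'
from h import *
o=arm.observe();print(np.round(o["position"],4),np.round(o["force"],2))
im=arm.get_image("side")
b=cv2.resize(im["pixels"][140:260,290:410,::-1],(400,400),interpolation=2)
im=arm.get_image("scene")
a=cv2.resize(im["pixels"][150:250,250:350,::-1],(400,400),interpolation=2)
cv2.imwrite("pics/m4.png",np.hstack([a,b]))
E
```

```text
[ 0.5229 -0.0157  0.1378] [-0.2   0.06  0.24]
```

View pics/m4.png

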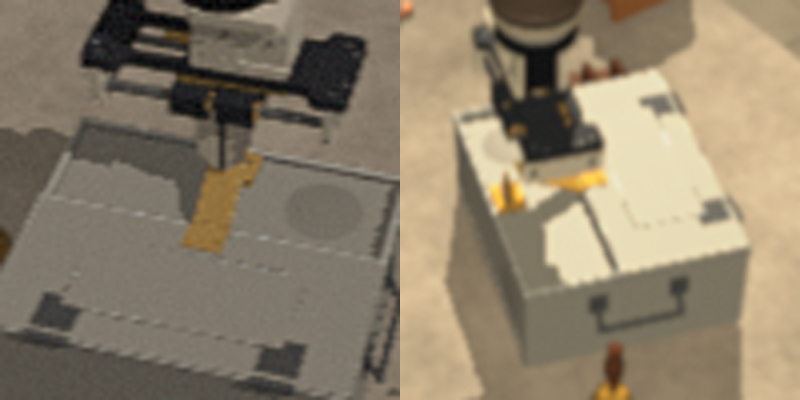

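The hasp is folded forward under the fingertips at (225,165) left, aimed at the clip at (510,190) right. Now pressing in small steps.

>>> drive_tool:
  targets:
    - [0,0,0,0,0,-0.05,0]
    - [0,0,0,0,0,-0.1,0]
    - [0,0,0,0,0,-0.13,0]
    - [0,0,0,0,0,-0.13,0]

```text
clock: 7.8
position: [0.5233, -0.016, 0.1325]
ee_rot: [3.096, -0.53, -0.001]
force: [0.4, 0.3, -0.0]
width: 0.007
gripper_force: 0.0
```

>>> drive_tool:
  targets:
    - [0,0,0,0,0,-0.02,0]
    - [0,0,0,0,0,-0.04,0]
    - [0,0,0,0,0,-0.05,0]
    - [0,0,0,0,0,-0.05,0]

```text
clock: 8.2
position: [0.5234, -0.016, 0.1307]
ee_rot: [3.096, -0.53, -0.0]
force: [-0.4, 0.6, 0.5]
width: 0.004
gripper_force: 0.0
```

>>> drive_tool:
  targets:
    - [0,0,0,0,0,-0.02,0]
    - [0,0,0,0,0,-0.03,0]
    - [0,0,0,0,0,-0.03,0]

```text
clock: 8.5
position: [0.5234, -0.0159, 0.1295]
ee_rot: [3.096, -0.53, -0.0]
force: [0.2, 0.1, 0.4]
width: 0.005
gripper_force: 0.0
```

>>> drive_tool:
  targets:
    - [0,0,0,0,0,-0.02,0]
    - [0,0,0,0,0,-0.03,0]
    - [0,0,0,0,0,-0.03,0]

```text
clock: 8.8
position: [0.5233, -0.016, 0.1283]
ee_rot: [3.096, -0.53, -0.0]
force: [-0.9, -0.4, 0.3]
width: 0.008
gripper_force: 0.0
```

>>> drive_tool:
  targets:
    - [0,0,0,0,0,-0.02,0]
    - [0,0,0,0,0,-0.03,0]
    - [0,0,0,0,0,-0.03,0]

```text
clock: 9.1
position: [0.5234, -0.016, 0.1271]
ee_rot: [3.096, -0.53, -0.0]
force: [0.0, 0.1, 0.1]
width: 0.004
gripper_force: 0.0
```

>>> drive_tool:
  targets:
    - [0,0,0,0,0,-0.02,0]
    - [0,0,0,0,0,-0.03,0]
    - [0,0,0,0,0,-0.03,0]

```text
clock: 9.4
position: [0.5234, -0.016, 0.1258]
ee_rot: [3.096, -0.53, -0.0]
force: [-1.1, 0.2, -0.4]
width: 0.003
gripper_force: 0.0
```

>>> drive_tool:
  targets:
    - [0,0,0,0,0,-0.02,0]
    - [0,0,0,0,0,-0.03,0]
    - [0,0,0,0,0,-0.03,0]

```text
clock: 9.7
position: [0.5233, -0.016, 0.1247]
ee_rot: [3.096, -0.53, -0.0]
force: [0.8, 0.2, 0.6]
width: 0.007
gripper_force: 0.0
```

>>> drive_tool:
  targets:
    - [0,0,0,0,0,-0.02,0]
    - [0,0,0,0,0,-0.03,0]
    - [0,0,0,0,0,-0.03,0]

```text
clock: 10.0
position: [0.5234, -0.016, 0.1235]
ee_rot: [3.096, -0.53, -0.0]
force: [0.3, -0.2, 0.8]
width: 0.003
gripper_force: 0.0
```

>>> drive_tool:
  targets:
    - [0,0,0,0,0,-0.02,0]
    - [0,0,0,0,0,-0.03,0]
    - [0,0,0,0,0,-0.03,0]

```text
clock: 10.3
position: [0.5233, -0.016, 0.1223]
ee_rot: [3.096, -0.53, -0.0]
force: [-0.1, 0.9, -0.2]
width: 0.007
gripper_force: 0.0
```

>>> drive_tool:
  targets:
    - [0,0,0,0,0,-0.02,0]
    - [0,0,0,0,0,-0.03,0]
    - [0,0,0,0,0,-0.03,0]

```text
clock: 10.6
position: [0.5233, -0.0159, 0.1211]
ee_rot: [3.096, -0.53, -0.0]
force: [-0.6, 0.2, 1.3]
width: 0.003
gripper_force: 0.6
```

>>> drive_tool:
  targets:
    - [0,0,0,0,0,-0.02,0]
    - [0,0,0,0,0,-0.02,0]

```text
clock: 10.8
position: [0.5233, -0.016, 0.1203]
ee_rot: [3.096, -0.53, -0.0]
force: [-1.3, 0.1, 1.3]
width: 0.007
gripper_force: 0.9
```

Resistance begins at z≈0.121.

>>> drive_tool:
  targets:
    - [0,0,0,0,0,-0.02,0]
    - [0,0,0,0,0,-0.02,0]

```text
clock: 11.0
position: [0.5233, -0.0159, 0.1195]
ee_rot: [3.096, -0.53, -0.0]
force: [-1.5, 1.1, 2.7]
width: 0.007
gripper_force: 1.2
```

>>> drive_tool:
  targets:
    - [0,0,0,0,0,-0.02,0]
    - [0,0,0,0,0,-0.02,0]

```text
clock: 11.2
position: [0.5233, -0.0159, 0.1187]
ee_rot: [3.097, -0.53, -0.0]
force: [-1.8, 0.1, 3.0]
width: 0.005
gripper_force: 1.5
```

>>> drive_tool:
  targets:
    - [0,0,0,0,0,-0.02,0]
    - [0,0,0,0,0,-0.02,0]

```text
clock: 11.4
position: [0.5232, -0.0159, 0.1179]
ee_rot: [3.097, -0.53, -0.001]
force: [-2.0, 0.1, 4.3]
width: 0.009
gripper_force: 1.9
```

>>> drive_tool:
  targets:
    - [0,0,0,0,0,-0.02,0]
    - [0,0,0,0,0,-0.02,0]

```text
clock: 11.6
position: [0.5231, -0.0159, 0.1172]
ee_rot: [3.096, -0.53, -0.001]
force: [-3.9, 0.8, 5.4]
width: 0.006
gripper_force: 2.5
```

>>> drive_tool:
  targets:
    - [0,0,0,0,0,-0.02,0]
    - [0,0,0,0,0,-0.02,0]

```text
clock: 11.8
position: [0.5231, -0.0158, 0.1164]
ee_rot: [3.097, -0.53, -0.001]
force: [-3.4, 2.0, 6.9]
width: 0.006
gripper_force: 3.1
```

>>> drive_tool:
  targets:
    - [0,0,0,0,0,-0.02,0]
    - [0,0,0,0,0,-0.02,0]

```text
clock: 12.0
position: [0.523, -0.0158, 0.1157]
ee_rot: [3.096, -0.53, -0.001]
force: [-4.5, 1.7, 7.6]
width: 0.008
gripper_force: 3.7
```

>>> drive_tool:
  targets:
    - [0,0,0,0,0,-0.015,0]
    - [0,0,0,0,0,-0.015,0]

```text
clock: 12.2
position: [0.5236, -0.0161, 0.1148]
ee_rot: [3.096, -0.53, 0.001]
force: [-0.2, 0.4, -0.0]
width: 0.008
gripper_force: 0.0
```

>>> drive_tool:
  targets:
    - [0,0,0,0,0,-0.01,0]
    - [0,0,0,0,0,-0.01,0]

```text
clock: 12.4
position: [0.5235, -0.0161, 0.1143]
ee_rot: [3.096, -0.531, -0.0]
force: [-0.0, -0.2, -0.1]
width: 0.004
gripper_force: 0.0
```

The force dropped from about 9 N to 0, which is the snap. Retreating to check.

>>> drive_tool:
  targets:
    - [0,0,0,0,0,0.5,0]
    - [0,0,0,0,0,1.5,0]
    - [0,0,0,0,0,2.5,0]
    - [0,0,0,0,0,3.5,0]
    - [0,0,0,0,0,4,0]

```text
clock: 12.9
position: [0.5246, -0.0159, 0.2781]
ee_rot: [-3.096, 0.53, -0.007]
force: [0.0, 0.0, -0.7]
width: 0.003
gripper_force: 0.0
```

>>> drive_tool:
  targets:
    - [0,0,0,-0.5,1,0,0]
    - [0,0,0,-1,2,0,0]
    - [0,0,0,-1.5,3,0,0]
    - [0,0,0,-1.5,4,0,0]
    - [0,0,0,-1.5,4,0,0]

```text
clock: 13.4
position: [0.4622, 0.15, 0.2749]
ee_rot: [-3.096, 0.517, -0.0]
force: [0.3, 0.0, -0.0]
width: 0.006
gripper_force: 0.0
```

```bash
python3 - <<'E'
from h import *
o=arm.observe();print(np.round(o["position"],4),np.round(o["force"],2))
im=arm.get_image("side")
b=cv2.resize(im["pixels"][150:230,300:380,::-1],(400,400),interpolation=2)
im=arm.get_image("scene")
a=cv2.resize(im["pixels"][150:250,250:350,::-1],(400,400),interpolation=2)
cv2.imwrite("pics/m5.png",np.hstack([a,b]))
E
```

```text
[0.4622 0.15   0.2749] [ 0.26  0.   -0.02]
```

View pics/m5.png

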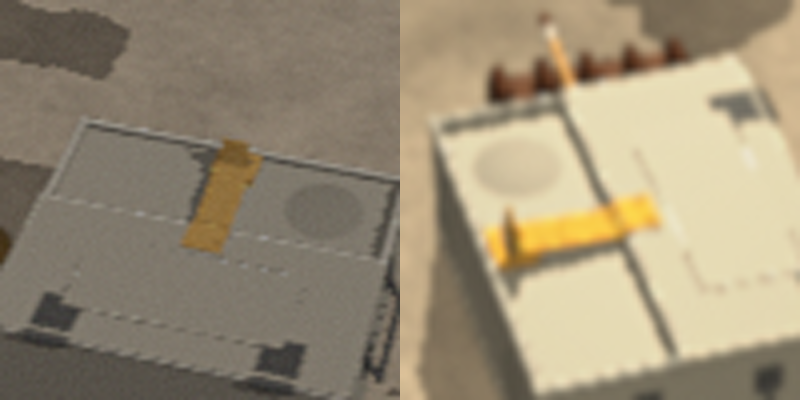

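The hasp lies flat from the lid at (205,230) to under the clip at (235,150) in the left crop, with the clip's top standing above its end at (510,225) in the right one. The robot is clear.

```bash
python3 -c "
from cell import arm
print(arm.sign_off())"
```

```text
the job is handed in; nothing more can be done
None
```

The lid is shut and the hasp is snapped under the clip: pressing force peaked at about 9 N on the readings, then fell to zero. The job was handed in at about 13.5 s with the robot clear and nothing else touched, but sign-off returned no verdict.

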